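# Square up a display module, clamp it in the gluing jig and start the cure timer

## Robot

A 6-joint arm with a two-finger parallel gripper is mounted at the origin on the work surface. World frame = base frame: x ahead of the robot, y to its left, z up, the work surface at z = 0. Lengths are in m, angles in rad, forces in N, time in s.
With the tool pointing down it reaches from about 0.225 to 0.875 m from the base axis. Payload 3.4 kg.
Tool frame: the origin (TCP) lies between the finger pads; the fingertips stand 14 mm ahead of it and the grasp point (between the pads) lies 5 mm behind it (tips_ahead is the distance from the TCP to the fingertips, in m); z points along the fingers, y is the line along which they close (so a half turn about z gives the same grasp; the last joint's range is limited). The gripper opens to 85 mm and grips with 20 to 120 N. Pads are 22 mm wide; open, the fingers measure 114 mm over their backs; the gripper's body (76 mm by 85 mm) begins 54 mm behind the grasp point. The pads swing forward as they close: fully open they stand 13 mm farther back than shut.
Start: joints at [1.207, 0.276, 1.505, -0, 1.361, -0.121], TCP at [0.138, 0.558, 0.245] pointing down, gripper open.
Joint ranges: [-2.89, 2.89], [-0.75, 2.08], [0.22, 2.7], [-1.18, 4.32], [0.11, 2.71], [-2.7, 2.7]. Speed limits (rad/s): [2.57, 2.57, 3.14, 3.14, 3.14, 3.14].

## Interface

Orientations are given as a unit quaternion [x, y, z, w].
In Python, from cell import movep, move_l, goto_joints, gripper_to, pause, inverse_kinematics, camera, calibration, Unreachable, job_done, get_time_s, get_joint_positions, get_joint_vel, get_tau, get_eef_pos, get_eef_rot, get_wrist_force, get_torque, get_grip_width, get_gripper_force, tips_ahead gives the robot as it stands. The module is installed in compiled form; this text tells all that it offers. Calls block until the motion is done:
- movep(position, orientation): joint-space move of the TCP to a pose.
- move_l(position, frame=None, feed=0.15): straight line of the TCP; frame=None keeps the orientation; feed is the mean speed in m/s.
- goto_joints(angles): joint-space move.
- gripper_to(opening, newtons=None): opening from 0.0 (shut) to 1.0 (fully open); newtons is the grip in N (None keeps the last); returns when the fingers have stopped.
- pause(seconds).
- inverse_kinematics(position, orientation): joint angles nearest the present ones, or None.
- camera(name): name is "scene" or "top"; returns the picture (420x560x3 uint8, red, green, blue); there is no depth.
- calibration(name): a dict with "fx", "fy", "cx", "cy" (pixels), "D" ([k1, k2, p1, p2, k3] as OpenCV has them; the pictures are not rectified), "R" (3x3) and "t" (3): a world point X has camera coordinates R X + t. Camera axes: x right, y down, z forward; pixel columns grow to the right and rows downward; lengths in m; the calibration is good to about 2 mm. A picture is of the moment at which its call begins. calibration takes no time and is no camera call.
A pose or a line that the arm cannot do raises Unreachable and nothing moves.
- job_done(): hands the job in; it is judged then, once.
Readings, each from a call of its own:
- get_time_s(): time.
- get_joint_positions(): joint angles.
- get_joint_vel(): joint speeds.
- get_tau(): joint torques, N m.
- get_eef_pos(): TCP position.
- get_eef_rot(): TCP orientation.
- get_wrist_force(): force on the tool from outside, world axes, zero at the start.
- get_torque(): the same for the moment, N m.
- get_grip_width(): opening from 0.0 (shut) to 1.0 (fully open).
- get_gripper_force(): force on a finger pad.
Only numpy, scipy, OpenCV 4.12 (cv2) and the standard library are available. Lean on these libraries where they do the work, as an engineer would, in place of code of your own. Each camera call takes 0.05 s, during which the arm holds its last target. There are 200 camera calls.

## Task

Slide the small grey display module across the aluminium squaring plate, without lifting it, until it sits snug in the corner made by the blue stops; then grip it, lift it straight up and set it down gently, flat between the four orange corner guides of the black gluing jig. Let go, swing the jig's clamp arm fully down over the module, and then wind the cure timer's key clockwise, in part turns, until its white end has reached or passed the red mark on the dial. Leave the other things on the bench where they are.

Things in the scene. Friction and masses are not known exactly. Their poses are not given: they have to be found in the camera images.
- module_center (a point): display module: rigid grey slab with dark glass top, 72 (its x) x 44 (its y) x 7 mm, about 45 g; the point is its centre, half-way up. It starts flat and askew on the aluminium plate, at least 60 mm from its corner seat, its x within 0.5 rad of the plate's. It may be used either way round.
- seat (a point): corner seat on the plate: the point on the plate's top surface under the module's centre when snug in the corner, module x along this x. Blue stops 6 mm high, 12 mm thick: an end stop with its face at x = +36 (y -15 to +15 mm); two side stops with faces at y = +22 mm (x -36 to -24 and +24 to +36). A finger fits the 48 mm gap between them. The -x and -y sides are open.
- plate: aluminium squaring plate, fixed, 170 (x) x 150 (y) mm, 12 mm high, bare but for the stops. Its top spans -119 to +51 mm in x and -113 to +37 mm in y from point seat. Origin on the table, 64 mm in x and 38 mm in y short of the seat.
- nest (a point): the module's place in the gluing jig: the point on the bed's top surface under the seated module's centre, module x along this x. Four orange L-shaped corner guides, 5 mm high, leave 2 mm all round (inner faces x = +-38, y = +-24 mm); they cover only the last 12 mm of long sides and 10 mm of short sides, so fingers can reach the middle of the long sides.
- jig: black gluing jig, fixed, bed 150 (x) x 84 (y) mm, 15 mm high, spanning -52 to +98 mm in x from point nest. Origin on the table, 20 mm beyond the nest in x.
- clamp_axis (a point): hinge axis of the clamp arm, 75 mm beyond the nest centre in the jig's +x and 18 mm above the bed; axes as the jig's; the hinge runs along y, between steel cheeks that reach 26 mm above the bed.
- clamp_end (a point): outer end of the steel clamp arm (14 mm wide, 7 thick, 95 long): on its middle line, 87 mm from the hinge axis. An 18 mm diameter red knob stands 3.5 to 17.5 mm from here on the arm's upper side (this z). Open, it stands up, knob on the side away from the robot; shut, it lies level along -x over the module, knob on top. Open, it reaches 132 mm above the table.
- clamp (a joint): angle of the clamp arm: 0 = shut (level, rubber pad on the module), up to 1.95 rad; starts at 1.6 to 1.85 (upright, leaning a little away from the robot). No spring; a stiff hinge (about 0.06 N m): it stays where it is left. Shut fingers can push it over from its far side, then press down on the knob.
- key_grip (a point): the timer's winding key: upright black bar 40 (its x) x 10 (its y) x 26 mm high, turning on the timer's axis. The point is on the axis, 22 mm above the dial, 11 mm below the key's top; the key's lower edge is 7 mm above the dial. Its +x end is white.
- timer: round white wind-up timer, fixed, 84 mm diameter, dial top 33.5 mm above the table; origin on its axis at the table.
- key (a joint): how far the key is wound: grows as the key turns clockwise seen from above (0 to 3.4 rad); starts between 0 and 0.5. The red mark on the dial is at 2.6 rad. Its weak spring is outheld by friction (about 0.05 N m), so the key stays where it is let go; it takes under 0.1 N m to turn.
- spudger: bystander: flat blue plastic pry stick, 140 x 14 x 6 mm, lying between the fixtures
- tweezers: bystander: steel tweezers, 110 x 12 x 6 mm, lying between the fixtures
- phone: bystander: black phone, 146 x 71 x 8 mm, lying flat at the far side
- driver: bystander: red-handled screwdriver, 150 mm, lying at the far side
- screw_tray: bystander: blue divided tray, 100 x 70 x 25 mm, at the far side
- flux_tin: bystander: small round yellow tin, 44 mm diameter, 22 mm high, near the robot on its left
- screw_jar: bystander: glass jar with black cap, 48 mm diameter, 45 mm high, at the far left
Not all that is in view belongs to the job. Of the things like the jig, leave any that is green; of the rest the larger one is meant.

How it is judged:
By the outcome, as a careful person would: the job done as asked, in the order asked, and still so for the second after the job is handed in, with the robot touching nothing.
It also fails if it takes over 72 s, if anything falls off the work surface, if the arm or the gripper's body presses on something with over 40 N, if the wrist force passes 120 N, or if a joint passes its speed limit or range.

## Working session

There is one attempt and no reset: what is moved stays moved. The work goes in short steps, each a Python script; the robot and the scene stay as the last script left them, time stands still between calls to the robot, and variables do not carry over. Pictures are saved under pics/ and viewed, at most 11 in all, crops included, and the job is handed in when it is done.

```bash
mkdir -p pics; ls; python3 - <<'E'
from cell import *
import cv2
for n in("scene","top"):
    im=camera(n); cv2.imwrite(f"pics/{n}0.png",im[:,:,::-1]); c=calibration(n); print(n,c)
E
```

```text
pics
scene {'fx': 461.0345569779845, 'fy': 461.0345569779845, 'cx': 280.6007680162488, 'cy': 208.88543080168512, 'D': array([-0.1112055,  0.       ,  0.       ,  0.       ,  0.       ]), 'R': array([[-0.72340516,  0.69032904, -0.01143688],
       [ 0.43922823,  0.44736623, -0.77906483],
       [-0.5326946 , -0.56860291, -0.62683904]]), 't': array([ 0.34443297, -0.17381925,  1.39645653])}
top {'fx': 386.334620513165, 'fy': 386.334620513165, 'cx': 277.22814523635736, 'cy': 212.37869945167103, 'D': array([0.00778084, 0.        , 0.        , 0.        , 0.        ]), 'R': array([[-0.00646924, -0.999567  , -0.0287048 ],
       [-0.99312009,  0.00977857, -0.1166913 ],
       [ 0.11692146,  0.02775241, -0.99275333]]), 't': array([0.02761978, 0.50445048, 0.9705588 ])}
```

View pics/top0.png

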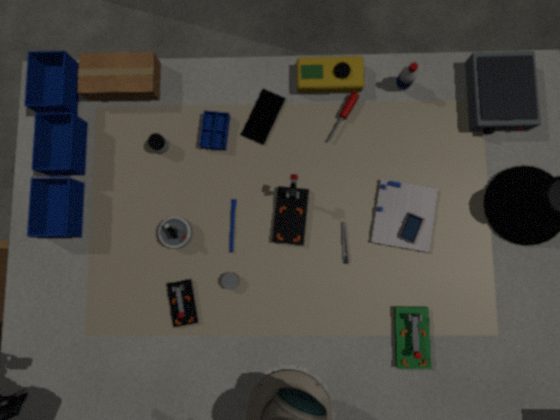

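View pics/scene0.png

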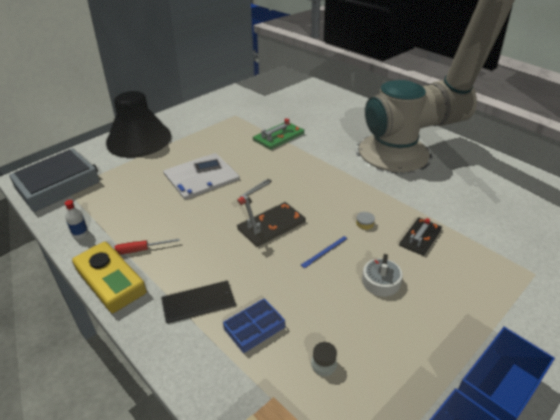

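The top view has the plate at about (405,215), the black jig at (291,215) and the timer at (174,232). The small black jig at (182,302) and the green one at (412,338) are decoys. Next I'll zoom in on the parts that matter.

```bash
python3 - <<'E'
import cv2,numpy as np
t=cv2.imread("pics/top0.png");s=cv2.imread("pics/scene0.png")
def c(im,u,v,w=80,h=80,k=5):
    x=im[v-h//2:v+h//2,u-w//2:u+w//2]; x=np.clip(x*1.5,0,255).astype(np.uint8)
    return cv2.resize(x,None,fx=k,fy=k,interpolation=cv2.INTER_CUBIC)
r1=np.hstack([c(t,405,215,80,76,4),c(t,291,212,50,76,4),c(t,174,232,50,76,4)])
r2=np.hstack([c(s,201,174,80,72,4),c(s,270,210,70,72,4),c(s,383,272,50,72,4)])
w=max(r1.shape[1],r2.shape[1]); f=lambda r:np.pad(r,((0,0),(0,w-r.shape[1]),(0,0)))
cv2.imwrite("pics/z1.png",np.vstack([f(r1),f(r2)]))
E
```

```text
(no output)
```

View pics/z1.png

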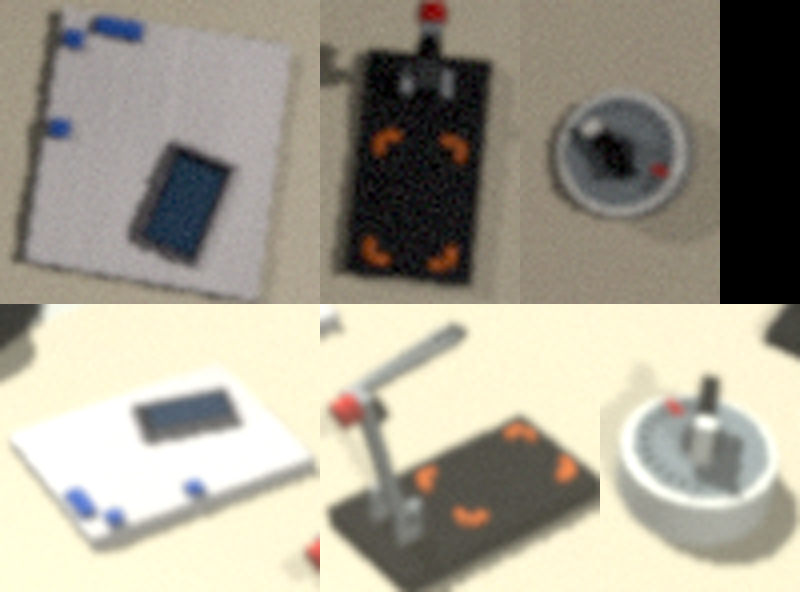

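The zoom shows the plate with its three blue stops at the upper left and the module askew, the jig's four orange guides, the red knob at the top of the open clamp, and the key with its white end up-left and the red mark on the right. I'll measure these in both views.

```bash
cat > h.py <<'E'
from cell import *
import cv2,numpy as np
CAL={n:calibration(n) for n in("scene","top")}
def shot(n,k=2): return np.mean([camera(n).astype(float) for _ in range(k)],0)
def hsv(im): return cv2.cvtColor(im.astype(np.float32)/255,cv2.COLOR_RGB2HSV)  # H 0-360,S,V 0-1
def ray(n,uv):
    c=CAL[n];K=np.array([[c['fx'],0,c['cx']],[0,c['fy'],c['cy']],[0,0,1]])
    p=cv2.undistortPoints(np.array(uv,float).reshape(-1,1,2),K,c['D'])[:,0]
    d=np.c_[p,np.ones(len(p))]@c['R']; return -c['R'].T@c['t'],d/np.linalg.norm(d,axis=1)[:,None]
def onz(n,uv,z):
    o,d=ray(n,uv); return (o+d*((z-o[2])/d[:,2])[:,None])[:,:2]
def tri(uv1,uv2):
    A=np.zeros((3,3));b=np.zeros(3)
    for n,uv in(("scene",uv1),("top",uv2)):
        o,d=ray(n,uv);P=np.eye(3)-np.outer(d[0],d[0]);A+=P;b+=P@o
    return np.linalg.solve(A,b)
def blobs(mask,box,amin=2,k=8):
    """centroids (u,v,area px, contour) of mask blobs within box u0,v0,u1,v1; mask is soft 0..1, upsampled"""
    u0,v0,u1,v1=box; m=cv2.resize(mask[v0:v1,u0:u1].astype(np.float32),None,fx=k,fy=k,interpolation=cv2.INTER_LINEAR)
    n,l,st,ce=cv2.connectedComponentsWithStats((m>.5).astype(np.uint8))
    r=[]
    for i in range(1,n):
        a=st[i,4]/k/k
        if a>=amin:
            c=max(cv2.findContours((l==i).astype(np.uint8),0,2)[0],key=len)[:,0]
            f=lambda q:(np.asarray(q,float)+.5)/k-.5+[u0,v0]
            r.append((f(ce[i]),a,f(c)))
    return sorted(r,key=lambda q:-q[1])
def fit(model,pts):
    """2D rigid fit pts=R(yaw) model + t"""
    m=np.array(model);p=np.array(pts);mc=m.mean(0);pc=p.mean(0);a=m-mc;b=p-pc
    y=np.arctan2((a[:,0]*b[:,1]-a[:,1]*b[:,0]).sum(),(a*b).sum())
    R=np.array([[np.cos(y),-np.sin(y)],[np.sin(y),np.cos(y)]]);t=pc-R@mc
    return t,y,np.abs(p-(m@R.T+t)).max()
def downq(yaw):
    """tool z down, tool y axis (closing line) at world angle yaw"""
    from scipy.spatial.transform import Rotation as Ro
    z=np.array([0,0,-1.]);y=np.array([np.cos(yaw),np.sin(yaw),0]);x=np.cross(y,z)
    return Ro.from_matrix(np.c_[x,y,z]).as_quat()
E
python3 - <<'E'
from h import *
from itertools import permutations
np.set_printoptions(precision=4,suppress=True)
I={n:shot(n,3) for n in("scene","top")}; H={n:hsv(I[n]) for n in I}
np.savez("im0.npz",**I)
B=dict(top=dict(plate=(360,165,455,265),jig=(262,165,320,255),timer=(150,208,200,258)),
  scene=dict(plate=(155,145,245,205),jig=(225,170,315,250),timer=(350,245,415,305)))
w={}
for n in I:
    h,s,v=np.moveaxis(H[n],2,0)
    bl=blobs(((h>205)&(h<250)&(s>.55)).astype(float),B[n]['plate'],3)[:3]
    orr=blobs(((h>8)&(h<40)&(s>.6)&(v>.3)).astype(float),B[n]['jig'],3)[:4]
    red=blobs((((h<12)|(h>345))&(s>.55)).astype(float),(B[n]['jig']),3)
    rm=blobs((((h<12)|(h>345))&(s>.45)).astype(float),(B[n]['timer']),1)
    print(n,'blue',[(b[0],round(b[1],1)) for b in bl],'\n or',[(b[0],round(b[1],1)) for b in orr],'\n knob',[(b[0],round(b[1],1)) for b in red],'mark',[(b[0],round(b[1],1)) for b in rm])
    w[n]=red[0][0]
    def best(model,pts,g):
        return min((fit([model[i] for i in p],pts) for p in permutations(range(len(model)))),key=lambda r:r[2]+10*(abs(r[1])>g))
    print(' seat',best([(.042,0),(-.030,.028),(.030,.028)],onz(n,[b[0] for b in bl],.0155),1.5))
    a,b_=.0355,.0215
    print(' nest',best([(a,b_),(-a,b_),(a,-b_),(-a,-b_)],onz(n,[b[0] for b in orr],.018),1.5))
    # module: dark region in plate box
    dk=blobs((v<(.36 if n=='top' else .6)).astype(float),B[n]['plate'] if n=='top' else (185,150,225,182),40)
    for d in dk[:2]:
        r=cv2.minAreaRect(onz(n,d[2],.0165).astype(np.float32)); print(' module',d[1],r)
print('knob',tri(w['scene'],w['top']))
E
```

```text
scene blue [] 
 or [(array([296.0028, 215.1011]), np.float64(9.6)), (array([260.8841, 217.1005]), np.float64(8.6)), (array([271.8841, 226.8904]), np.float64(8.6))] 
 knob [(array([241.1368, 199.5342]), np.float64(14.6))] mark [(array([376.3199, 261.6801]), np.float64(2.6))]Traceback (most recent call last):
  File "<stdin>", line 19, in <module>
  File "h.py", line 11, in onz
    o,d=ray(n,uv); return (o+d*((z-o[2])/d[:,2])[:,None])[:,:2]
        ~~~^^^^^^
  File "h.py", line 8, in ray
    p=cv2.undistortPoints(np.array(uv,float).reshape(-1,1,2),K,c['D'])[:,0]
      ~~~~~~~~~~~~~~~~~~~^^^^^^^^^^^^^^^^^^^^^^^^^^^^^^^^^^^^^^^^^^^^^
cv2.error: OpenCV(4.12.0) /io/opencv/modules/calib3d/src/undistort.dispatch.cpp:347: error: (-215:Assertion failed) CV_IS_MAT(_src) && CV_IS_MAT(_dst) && (_src->rows == 1 || _src->cols == 1) && (_dst->rows == 1 || _dst->cols == 1) && _src->cols + _src->rows - 1 == _dst->rows + _dst->cols - 1 && (CV_MAT_TYPE(_src->type) == CV_32FC2 || CV_MAT_TYPE(_src->type) == CV_64FC2) && (CV_MAT_TYPE(_dst->type) == CV_32FC2 || CV_MAT_TYPE(_dst->type) == CV_64FC2) in function 'cvUndistortPointsInternal'
```

```bash
cat > m.py <<'E'
from h import *
from itertools import permutations
np.set_printoptions(precision=4,suppress=True)
I=dict(np.load("im0.npz"))
B=dict(top=dict(plate=(360,165,455,265),jig=(262,165,320,255),timer=(150,208,200,258)),
  scene=dict(plate=(165,145,245,205),jig=(225,170,315,250),timer=(350,245,415,305)))
def sc(x,lo): return np.clip(x/lo/2,0,1)     # 0.5 at lo
def best(model,pts,g=1.0):
    return min((fit([model[i] for i in p[:len(pts)]],pts) for p in permutations(range(len(model)))),key=lambda r:r[2]+10*(abs(r[1])>g))
w={}
for n in I:
    r,g,b=np.moveaxis(I[n],2,0); V=np.maximum(np.maximum(r,g),b)
    S=(V-I[n].min(2))/V
    u0,v0,u1,v1=B[n]['plate']; sub=(b-r)[v0:v1,u0:u1]
    bl=blobs(sc(b-r,sub.max()*.45),B[n]['plate'],2)
    bl=[q for q in bl if q[1]<60][:3]
    isor=(g-b>.15*r)
    orr=blobs(sc((r-b)/(V+10)*isor,.42),B[n]['jig'],3)[:4]
    red=blobs(sc((r-g)/(V+10),.35)*(g-b<.15*r),B[n]['jig'],3)[:1]
    rm=blobs(sc((r-g)/(V+10),.25),B[n]['timer'],1)[:1]
    for k,L in(('blue',bl),('or',orr),('knob',red),('mark',rm)): print(n,k,[(q[0].round(1).tolist(),round(q[1],1)) for q in L])
    w[n]=(red[0][0],rm[0][0])
    if len(bl)==3: print(' seat',best([(.042,0),(-.030,.028),(.030,.028)],onz(n,[q[0] for q in bl],.0155)))
    a,b_=.0355,.0215
    print(' nest',best([(a,b_),(-a,b_),(a,-b_),(-a,-b_)],onz(n,[q[0] for q in orr],.018)))
    Vs=V/ V[v0:v1,u0:u1].max()
    dk=blobs(1-sc(Vs,.62 if n=='top' else .62),(390,205,430,250) if n=='top' else (187,153,228,182),40)
    for d in dk[:1]: print(' module',round(d[1]),cv2.minAreaRect(onz(n,d[2],.0165).astype(np.float32)), np.mean(onz(n,[d[0]],.0165),0))
print('knob',tri(w['scene'][0],w['top'][0]),'mark',tri(w['scene'][1],w['top'][1]))
# timer: white ring outline in top; key white end
t=I['top'].min(2)[208:258,150:200]; print('timer V',t[24,::2].round())
z=lambda n,x0,y0,k:cv2.resize(np.clip(I[n][y0:y0+50,x0:x0+60]*1.6,0,255).astype(np.uint8)[:,:,::-1],None,fx=k,fy=k,interpolation=cv2.INTER_CUBIC)
cv2.imwrite("pics/z2.png",np.hstack([z('top',145,207,6),z('scene',353,247,6)]))
E
python3 m.py
```

```text
scene blue [([180.7, 186.9], np.float64(26.1)), ([189.0, 190.5], np.float64(8.6)), ([209.1, 183.2], np.float64(7.7))]
scene or [([272.2, 226.9], np.float64(28.4)), ([296.0, 215.0], np.float64(24.9)), ([284.6, 205.7], np.float64(22.9)), ([261.1, 217.1], np.float64(22.8))]
scene knob [([241.4, 199.7], np.float64(28.2))]
scene mark [([376.2, 261.5], np.float64(8.1))]
 seat (array([ 0.5366, -0.2769]), np.float64(-0.18660447996603893), np.float64(0.0001721419796499868))
 nest (array([ 0.4754, -0.0076]), np.float64(-0.11414022694105995), np.float64(0.001804209224985729))
 module 231 ((0.4645220935344696, -0.31728169322013855), (0.052371881902217865, 0.0695345550775528), 65.4780502319336) [ 0.4648 -0.3171]
top blue [([394.3, 183.6], np.float64(42.4)), ([379.5, 208.5], np.float64(15.6)), ([383.0, 186.1], np.float64(15.0))]
top or [([279.2, 236.8], np.float64(36.3)), ([296.8, 238.5], np.float64(36.3)), ([281.7, 208.7], np.float64(36.1)), ([299.5, 210.4], np.float64(34.5))]
top knob [([293.8, 176.5], np.float64(29.0))]
top mark [([183.4, 236.2], np.float64(12.7))]
 seat (array([ 0.5382, -0.2763]), np.float64(-0.1878079986052655), np.float64(8.689204822431851e-05))
 nest (array([ 0.4765, -0.0076]), np.float64(-0.10332639728770099), np.float64(0.0020164779544391))
 module 505 ((0.46362125873565674, -0.3180699050426483), (0.04794644936919212, 0.07353002578020096), 66.00165557861328) [ 0.4634 -0.3185]
knob [ 0.579  -0.0182  0.1191] mark [0.4447 0.2656 0.0346]
timer V [80. 80. 78. 50. 69. 66. 60. 43. 34. 24.  0.  4.  5. 24. 49. 52. 54. 50.
 62. 90. 82. 67. 70. 71. 71.]m.py:13: RuntimeWarning: invalid value encountered in divide
  S=(V-I[n].min(2))/V
```

View pics/z2.png

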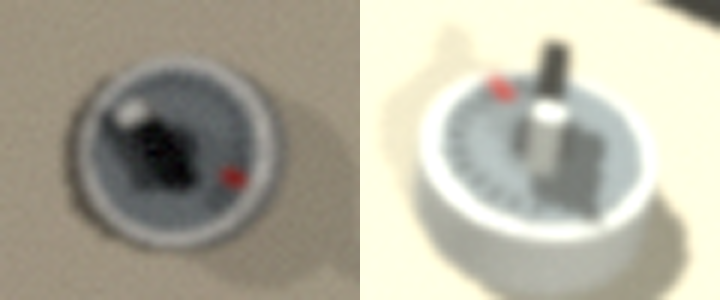

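Both views agree to within about 1.5 mm. Next I'll measure the timer and key, then move above the module and grip it lightly.

```bash
python3 - <<'E'
from h import *
np.set_printoptions(precision=4,suppress=True)
I=dict(np.load("im0.npz"))
print('tips',tips_ahead() if callable(tips_ahead) else tips_ahead, get_time_s(), get_grip_width())
# key ends (read from z2.png crop at 6x)
f=lambda x0,y0,q:np.array(q)/6-.42+[x0,y0]
print('white end',tri(f(353,247,(188,108)),f(145,207,(131,112))), onz('scene',[f(353,247,(188,105)),f(353,247,(196,43))],.0665), onz('top',[f(145,207,(131,112))],.0665))
for n,(x0,y0,x1,y1) in dict(top=(150,208,200,258)).items():
    # dark-dial/white ring: bright ring threshold
    V=I[n].min(2);sub=cv2.GaussianBlur(V,(0,0),.7)
    print('dialV',sub[y0:y1:3,174].round().tolist())
    r=blobs((sub>(82 if n=='top' else 0)).astype(float),(x0,y0,x1,y1),30)[0]
    e=cv2.fitEllipse(r[2].astype(np.float32)); print(e,onz(n,[e[0]],.0335))
print('rough',onz('top',[f(145,207,(175,150))],.0335),onz('scene',[f(353,247,(177,150))],.0335))
for nm,p,y in(('mod',(.464,-.3178,.2),-.419),('seat',(.5374,-.2766,.1),-.187),('nest',(.476,-.0076,.1),-.109),('clamp',(.615,-.022,.12),-.109)):
    for s in(1,-1):
        q=inverse_kinematics(list(p),downq(y+s*np.pi/2)); print(nm,s,None if q is None else np.array(q))
E
```

```text
tips 0.014 0.4 1.0033707347345824
white end [0.4704 0.2998 0.0685] [[0.4673 0.298 ]
 [0.4408 0.2818]] [[0.4706 0.3002]]
dialV [80.0, 80.0, 81.0, 89.0, 56.0, 61.0, 55.0, 24.0, 9.0, 6.0, 31.0, 60.0, 68.0, 85.0, 78.0, 81.0, 80.0]
((174.21018981933594, 232.08766174316406), (29.014371871948242, 32.888153076171875), 3.623713970184326) [[0.4556 0.29  ]]
rough [[0.4569 0.2912]] [[0.4586 0.2922]]
mod 1 [-0.7242  0.2861  1.6064 -0.      1.2492 -1.876 ]
mod -1 [-0.7242  0.2861  1.6064 -0.      1.2492  1.2656]
seat 1 [-0.5904  0.4302  1.6515 -0.      1.0598 -1.9742]
seat -1 [-0.5904  0.4302  1.6515 -0.      1.0598  1.1674]
nest 1 [-0.1623  0.2632  1.9292 -0.      0.9492 -1.6241]
nest -1 [-0.1623  0.2632  1.9292 -0.      0.9492  1.5175]
clamp 1 [-0.1488  0.4258  1.6014 -0.      1.1145 -1.6106]
clamp -1 [-0.1488  0.4258  1.6014 -0.      1.1145  1.531 ]
```

```bash
cat >> h.py <<'E'
SEAT=np.array([.5374,-.2766]);SY=-.187;NEST=np.array([.476,-.0076]);NY=-.109
KEY=np.array([.456,.291]);KY=.55
def tq(yaw): return downq(yaw-np.pi/2)   # tool for an object whose x is at yaw
def fr(o,yaw,x,y): return o+np.array([np.cos(yaw)*x-np.sin(yaw)*y,np.sin(yaw)*x+np.cos(yaw)*y])
def guarded(dirn,step,nmax,lim,feed=.03):
    """step along dirn until the wrist force along it (change) opposes by lim"""
    d=np.array(dirn,float);f0=np.array(get_wrist_force());p=np.array(get_eef_pos());F=0
    for i in range(nmax):
        p=p+d*step;move_l(p.tolist(),feed=feed)
        F=-(np.array(get_wrist_force())-f0)@d
        if F>lim: break
    return i+1,F,np.array(get_eef_pos())
E
python3 - <<'E'
from h import *
np.set_printoptions(precision=4,suppress=True)
p=[.464,-.3178]
movep(p+[.15],tq(-.419)); gripper_to(.64,20); print(get_time_s(),get_grip_width())
move_l(p+[.04],feed=.15)
print(guarded([0,0,-1],.001,25,2.0)); print(get_time_s(),get_wrist_force())
E
```

```text
4.1 0.6428431949538603
(19, np.float64(5.028944604530035), array([ 0.4647, -0.3184,  0.0221]))
9.7333 [0.81   1.0141 4.6212]
```

```bash
python3 - <<'E'
from h import *
np.set_printoptions(precision=4,suppress=True)
p=np.array(get_eef_pos()); move_l([.464,-.3178,.0243],feed=.05)
gripper_to(.45,20); print(get_time_s(),get_grip_width(),get_gripper_force(),get_wrist_force())
im=camera("top");s=camera("scene")
a=cv2.resize(im[165:265,360:460],None,fx=4,fy=4,interpolation=2);b=cv2.resize(s[135:235,150:250],None,fx=4,fy=4,interpolation=2)
cv2.imwrite("pics/g1.png",np.clip(np.hstack([a,b])*1.3,0,255)[:,:,::-1])
E
```

```text
10.2333 0.5063822465945628 20.708141326904297 [-0.1789  0.4682  2.7256][ WARN:0@1.515] global loadsave.cpp:1063 imwrite_ Unsupported depth image for selected encoder is fallbacked to CV_8U.
```

View pics/g1.png

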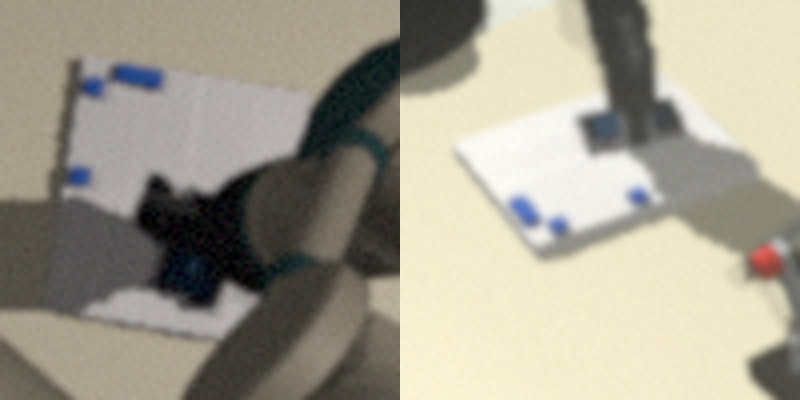

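The module is gripped at the right width, 43 mm. Now I'll slide it towards the corner and press it in with force guards.

```bash
python3 - <<'E'
from h import *
np.set_printoptions(precision=4,suppress=True)
q=fr(SEAT,SY,-.008,-.005); move_l([*q,.0243],tq(SY),feed=.08)
print(get_time_s(),get_eef_pos(),get_wrist_force())
ex=np.array([np.cos(SY),np.sin(SY),0]);ey=np.array([-ex[1],ex[0],0])
def rel(p): d=np.array(p)[:2]-SEAT; return d@ex[:2],d@ey[:2]
a=guarded(ey,.001,9,6); print(a,rel(a[2]))
a=guarded(ex,.001,12,6); print(a,rel(a[2]))
print(get_time_s(),get_wrist_force(),get_grip_width())
E
```

```text
11.4167 [ 0.529  -0.2799  0.0243] [1.6131 0.7307 0.9892]
(7, np.float64(8.228709056341271), array([ 0.5301, -0.2745,  0.0244])) (np.float64(-0.007528928621031619), np.float64(0.0007103410309912907))
(11, np.float64(8.275989623049302), array([ 0.5373, -0.2759,  0.0243])) (np.float64(-0.0001975385507439806), np.float64(0.0006681794008984781))
15.9167 [-10.4845  -3.3001   7.3506] 0.506950077040757
```

```bash
python3 - <<'E'
from h import *
np.set_printoptions(precision=4,suppress=True)
gripper_to(.62); print(get_time_s(),get_wrist_force(),get_eef_pos())
im=shot("top");s=shot("scene")
a=cv2.resize(im[165:240,360:435],None,fx=5,fy=5,interpolation=2);b=cv2.resize(s[140:215,160:235],None,fx=5,fy=5,interpolation=2)
cv2.imwrite("pics/g2.png",np.clip(np.hstack([a,b])*1.3,0,255)[:,:,::-1].astype(np.uint8))
E
```

```text
16.175 [-0.1906  0.8713  0.3868] [ 0.5416 -0.2759  0.0242]
```

View pics/g2.png

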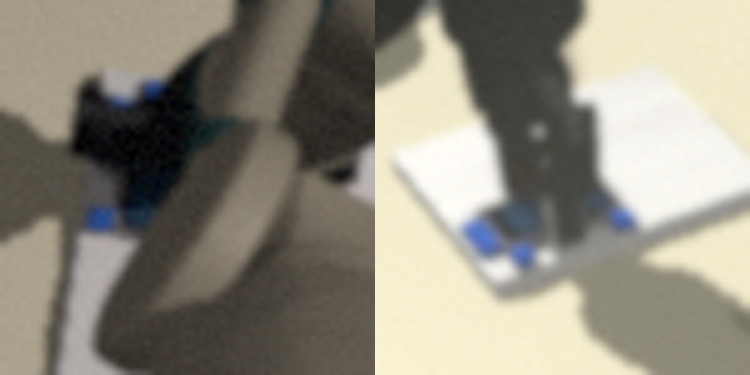

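The module is against both stops: the pushes gave over 8 N in y and in x, with the TCP within 0.7 mm of the seat I measured. Now I'll re-grip, lift and place it.

```bash
python3 - <<'E'
from h import *
np.set_printoptions(precision=4,suppress=True)
q=fr(SEAT,SY,0,.0007); move_l([*q,.0245],tq(SY),feed=.05)
gripper_to(.42,35); print(get_time_s(),get_grip_width(),get_wrist_force())
move_l([*q,.09],feed=.12)
move_l([*NEST,.09],tq(NY),feed=.2)
move_l([*NEST,.033],feed=.1)
print(get_time_s(),get_grip_width(),get_wrist_force(),get_eef_pos())
print(guarded([0,0,-1],.001,9,1.5)); print(get_time_s())
im=shot("top");s=shot("scene")
a=cv2.resize(im[175:250,255:330],None,fx=5,fy=5,interpolation=2);b=cv2.resize(s[175:250,230:305],None,fx=5,fy=5,interpolation=2)
cv2.imwrite("pics/g3.png",np.clip(np.hstack([a,b])*1.3,0,255)[:,:,::-1].astype(np.uint8))
E
```

```text
16.8667 0.5029581361596285 [-0.9182 -0.8087  2.7128]
19.8 0.49815514087089596 [ 0.1915 -0.5479  0.2515] [ 0.4764 -0.0079  0.0332]
(6, np.float64(5.023686343827103), array([ 0.4765, -0.0079,  0.0278]))
21.3
```

View pics/g3.png

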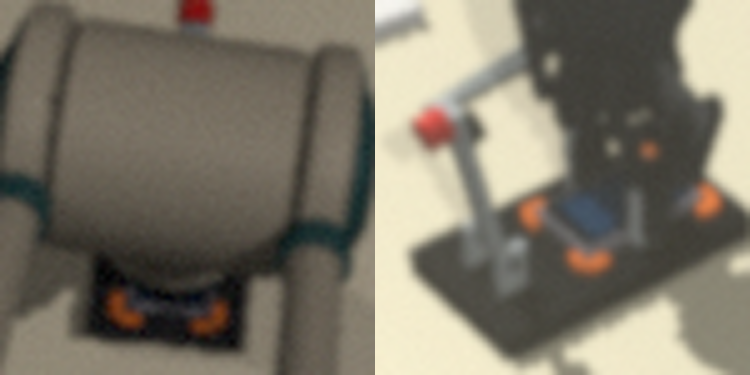

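The module is down at the expected height between the guides. Next I'll let go, lift away and move behind the clamp, taking a look on the way.

```bash
python3 - <<'E'
from h import *
np.set_printoptions(precision=4,suppress=True)
gripper_to(.66)
move_l([*NEST,.19],feed=.25)
gripper_to(0.0)
q=fr(NEST,NY,.142,-.001); move_l([*q,.19],feed=.25)
print(get_time_s(),get_grip_width(),get_wrist_force())
im=shot("top");s=shot("scene")
a=cv2.resize(im[175:250,255:330],None,fx=5,fy=5,interpolation=2);b=cv2.resize(s[175:250,230:305],None,fx=5,fy=5,interpolation=2)
cv2.imwrite("pics/g4.png",np.clip(np.hstack([a,b])*1.3,0,255)[:,:,::-1].astype(np.uint8))
E
```

```text
23.875 0.0003438642908904856 [-0.6439 -0.3357  0.9708]
```

View pics/g4.png

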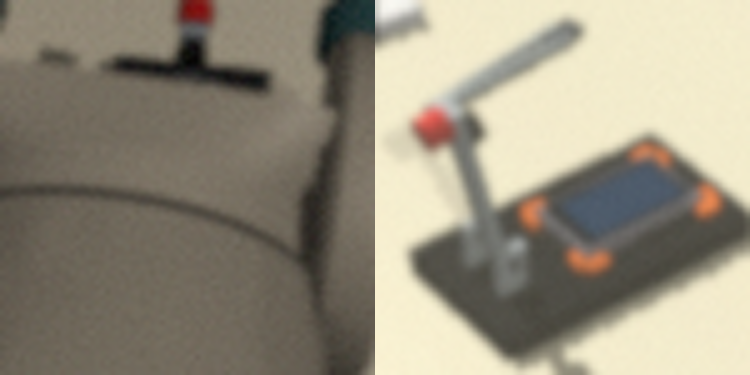

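The scene crop shows the module flat and centred between the four guides, and the clamp still upright. Now I'll close the clamp.

```bash
python3 - <<'E'
from h import *
np.set_printoptions(precision=4,suppress=True)
P=lambda x,z:[*fr(NEST,NY,x/1e3,-.001),z/1e3+.014]
move_l(P(142,105),feed=.2)
for th in np.r_[1.75:.05:9j]:
    s,c=np.sin(th),np.cos(th)
    move_l(P(75-87*c+28.5*s,33+87*s+17.5*c-10*s*s),feed=.15)
    F=np.linalg.norm(get_wrist_force()); print(round(th,2),round(F,1),end='; ')
    if F>25: print('STOP'); break
else:
    print(guarded([0,0,-1],.0015,8,8))
print(get_time_s())
s=shot("scene");cv2.imwrite("pics/g5.png",np.clip(cv2.resize(s[165:255,220:320],None,fx=5,fy=5,interpolation=2)*1.3,0,255)[:,:,::-1].astype(np.uint8))
E
```

```text
1.75 1.0; 1.54 0.8; 1.32 1.4; 1.11 0.5; 0.9 0.8; 0.69 1.2; 0.48 1.2; 0.26 1.3; 0.05 1.1; (4, np.float64(13.134257477892573), array([ 0.4659, -0.0075,  0.0642]))
28.1083
```

View pics/g5.png

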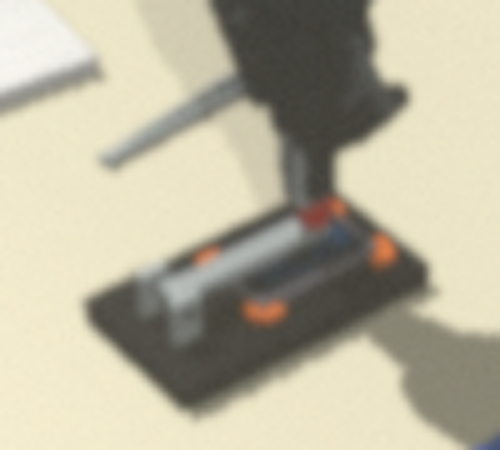

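The clamp is shut, with the fingertips at 50.2 mm, which matches the closed knob height of 50.5 mm. Next is the timer key.

```bash
python3 - <<'E'
from h import *
np.set_printoptions(precision=4,suppress=True)
p=get_eef_pos(); move_l([p[0],p[1],.14],feed=.25)
kq=lambda y:downq(y+np.pi/2)
movep([*KEY,.13],kq(KY)); print(get_time_s(),np.array(get_joint_positions()))
gripper_to(.45,40); move_l([*KEY,.055],feed=.15); print(get_wrist_force())
y=KY
for i in range(3):
    gripper_to(0.0,40); print(get_time_s(),get_grip_width(),get_wrist_force(),get_torque())
    y-=2.75/3; movep([*KEY,.055],kq(y)); print(get_wrist_force(),get_torque(),get_joint_positions()[5])
    gripper_to(.45)
move_l([*KEY,.15],feed=.25); print(get_time_s())
p=fr(KEY,0,-.12,.10); movep([*p,.2],kq(y)); print(get_time_s())
im=shot("top");s=shot("scene")
a=cv2.resize(im[207:257,145:205],None,fx=6,fy=6,interpolation=2);b=cv2.resize(s[247:297,353:413],None,fx=6,fy=6,interpolation=2)
cv2.imwrite("pics/g6.png",np.clip(np.hstack([a,b])*1.4,0,255)[:,:,::-1].astype(np.uint8))
E
```

```text
31.3583 [ 0.439   0.3164  1.7545 -0.0001  1.0711 -1.6813]
[0.7052 0.332  1.014 ]
32.8167 0.10721802527632154 [-1.7805  4.6876  6.0418] [0.6082 0.3082 0.0447]
[-3.0131  2.9646  6.1942] [ 0.4903  0.4335 -0.0479] -0.7646133369716511
34.45 0.10647934699829971 [ 0.0333  4.194  -1.5714] [ 0.6012 -0.0133  0.0271]
[ 0.5957  5.7022 -1.0523] [0.8351 0.0855 0.0033] 0.15095838326505057
36.0833 0.1050656932599895 [ 0.0939 -0.6465 -0.8722] [-0.0928 -0.1267 -0.0393]
[-3.1791  1.4642  3.3911] [ 0.237   0.4036 -0.0083] 1.0674787708210396
37.8917
38.5917
```

View pics/g6.png

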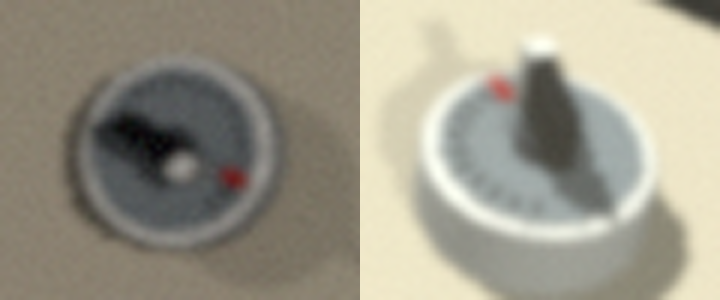

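The white end now points towards the red mark, at about (181,165) in the top crop. I'll compute its angle against the mark.

```bash
python3 - <<'E'
from h import *
np.set_printoptions(precision=4,suppress=True)
f=lambda x0,y0,q:np.array(q)/6-.42+[x0,y0]
w0=tri(f(353,247,(188,105)),f(145,207,(131,112)));w1=tri(f(353,247,(178,46)),f(145,207,(181,165)))
m=np.array([.4447,.2656])
# mark relative to timer centre; centre estimates
for C in ([.456,.291],[.4565,.2905],[.455,.290],[.4575,.2915]):
    C=np.array(C);A=lambda p:np.arctan2(*(p[:2]-C)[::-1])
    print(C,'w0',A(w0),'w1',A(w1),'mark',A(m),'past',A(m)-A(w1),'r',np.hypot(*(w0[:2]-C)),np.hypot(*(w1[:2]-C)))
print(w0,w1)
E
```

```text
[0.456 0.291] w0 0.5343883855329419 w1 -2.145484287536782 mark -1.9893858864528473 past 0.1560984010839348 r 0.01654342613226905 0.014719536626127495
[0.4565 0.2905] w0 0.5762112581195427 w1 -2.1929016695523833 mark -2.013343171900085 past 0.17955849765229814 r 0.016382118705763664 0.014588038958100378
[0.455 0.29 ] w0 0.5539950506733425 w1 -2.123309180531247 mark -1.9702345231210865 past 0.15307465741016069 r 0.0179167649010095 0.01333988147487415
[0.4575 0.2915] w0 0.5566333022596449 w1 -2.2072846910699555 mark -2.029800006331481 past 0.17748468473847456 r 0.015001609812467731 0.015985093098486246
[0.4702 0.2994 0.0696] [0.448  0.2786 0.0678]
```

It is about 0.16 rad past the mark. There is time in hand, so I'll add one small part turn for margin, then check everything.

```bash
python3 - <<'E'
from h import *
kq=lambda y:downq(y+np.pi/2)
y=KY-2.75; movep([*KEY,.15],kq(y)); move_l([*KEY,.055],feed=.15); gripper_to(0.,40)
movep([*KEY,.055],kq(y-.25)); gripper_to(.45); move_l([*KEY,.15],feed=.25)
movep([*fr(KEY,0,-.12,.10),.2],kq(y)); print(get_time_s(),get_wrist_force())
im=shot("top");s=shot("scene")
a=cv2.resize(im[140:320,150:450],None,fx=2,fy=2,interpolation=2);b=cv2.resize(s[130:310,150:450],None,fx=2,fy=2,interpolation=2)
cv2.imwrite("pics/g7.png",np.clip(np.vstack([a,b])[:600]*1.0 if 0 else np.vstack([a[:290],b[:300]])*1.3,0,255)[:,:,::-1].astype(np.uint8))
E
```

```text
42.6083 [-0.44129673  0.21869173 -0.03507229]
```

View pics/g7.png

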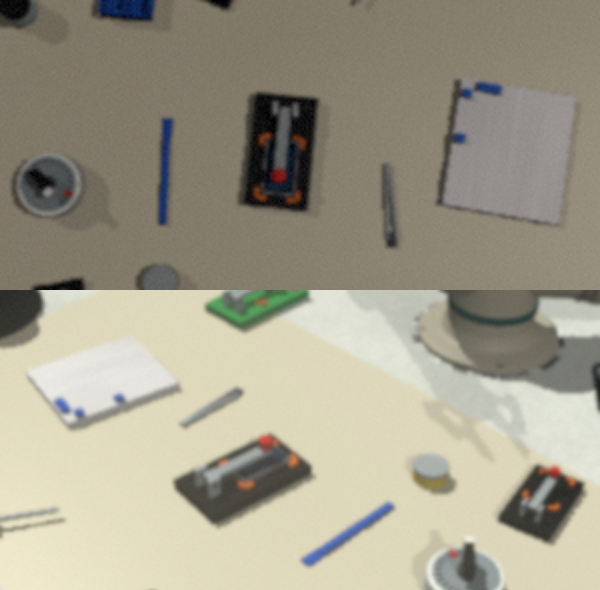

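The picture shows the clamp shut over the module, the key's white end past the mark, and the other things undisturbed. I'm handing in.

```bash
python3 -c "
from cell import *
print(job_done())"
```

```text
the job is handed in; nothing more can be done
None
```

I handed the job in at about 43 s of the 72 s allowed: the module was slid into the corner and set in the jig, the clamp is shut over it, and the key is wound an estimated 0.4 rad past the red mark; the judge's result was not shown.

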